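# Find and seat the rocking well lid

### The arm

A 6-joint arm with a two-finger parallel gripper is mounted at the origin on the work surface. World frame = base frame: x ahead of the robot, y to its left, z up, the work surface at z = 0. Lengths are in m, angles in rad, forces in N, time in s.
With the tool pointing down it reaches from about 0.425 to 1.125 m from the base axis. Payload 14.9 kg.
Tool frame: the origin (TCP) lies on the centre line of the jaws, within the pads' length; the fingertips stand 25 mm ahead of it and the grasp point (between the pads) lies 6 mm ahead of it; z points along the fingers, y is the direction in which the jaws open and shut (so a half turn about z gives the same grasp; the last joint's range is limited). The gripper opens to 91 mm and grips with 3 to 60 N. Pads are 32 mm wide; open, the fingers measure 118 mm over their backs; the gripper's body (76 mm by 178 mm) begins 60 mm behind the grasp point.
Start: joints at [1.213, 0.379, 1.734, -0, 1.028, -0.033], TCP at [0.223, 0.663, 0.239] pointing down, gripper open.
Joint ranges: [-2.77, 2.77], [-0.74, 2.19], [0, 2.66], [-1.06, 4.2], [0.31, 2.87], [-3.08, 3.08]. Speed limits (rad/s): [1.89, 1.89, 2.39, 3.14, 3.14, 3.14].

### API

Orientations are given as a 3x3 rotation matrix whose columns are the frame's x, y, z axes.
In Python, from cell import sense, get_image, job_done gives the robot as it stands. The module is installed in compiled form; this text tells all that it offers.
- The arm moves only by the shell command python3 -m crank 'ROWS' [FORCE]. ROWS is JSON, a list of rows, each an object with "travel": the shift along the world's x, y, z in cm, a list of three; "twist": the turn, a rotation vector about the world's x, y, z in degrees, a list of three; "fingers": the closure, from -1 (fully open) to 1 (shut). In form: [{"travel": [x, y, z], "twist": [rx, ry, rz], "fingers": fingers}, ...]. A call has 1 to 10 rows; each row shifts and turns the commanded pose from where the row before left it; what a row does not reach is not made up. A row lasts 1/12 s, in which the tool goes at most 41.7 mm and 7.16 degrees, less where a joint would pass 70% of its speed; a pose out of reach is approached as far as the arm can. A call is refused whole if a number of a shift passes 4.17 or a number of a turn 7.16, either way. A call with a gripper value outside its range is refused whole. The fingers move at their own pace and stop on an object; FORCE is the grip in N (left out, the last holds). Time passes only in rows, so rows that do not move let the fingers close. It gives the time, the measured TCP pose, the force and the opening at its end, in the units of the state.
- sense(): the state, without advancing time (a new reading comes with each control period).
- get_image(name): name is "side" or "top" or "wrist"; returns a dict with "color" (480x640x3 uint8, blue, green, red), "camera_matrix" (3x3 intrinsics, pixels), "cam_to_world" (4x4, takes a point from camera to world coordinates). Camera axes: x right, y down, z forward; pixel columns grow to the right and rows downward; lengths in m; the calibration is good to about 2 mm. A picture is of the moment at which its call begins. There is no depth.
- job_done(): hands the job in, once; it reports no verdict.
The state is a dict: "t": time; "q": joint angles; "qd": joint speeds; "joint_efforts": joint torques, N m; "eef_pos": TCP position; "orientation": TCP orientation; "ft_force": force on the tool from outside, world axes, zero at the start; "moment": the same for the moment, N m; "opening": finger opening in m.
Only numpy, scipy, OpenCV 4.12 (cv2) and the standard library are available. Lean on these libraries where they do the work, as an engineer would, in place of code of your own. Each camera call takes 0.05 s, during which the arm holds its last target. There are 200 camera calls.

### The job

One of the four identical steel lids on the ingredient wells is not seated: press with a fingertip near the ends of the lids until you find the one that rocks end to end. Then push that lid down in its middle until it is fully home and level, and finish while still holding it down there with the fingertips. Do not lift or slide any lid, and leave everything else standing where it is.

Things in the scene. Friction and masses are not known exactly. Their poses are not given: they have to be found in the camera images.
- lid_1: One of four identical loose flat metal lids, 140 mm (its x) by 100 mm (its y), 0.3 kg: top plate 5 mm thick, 18 mm skirt hanging around its well with 2.5 mm play. Origin: centre of the top face, z up. Lid numbers do not follow the order of the places, and heights tell nothing (the wells stand up to 15 mm higher or lower).
- lid_2: Same as lid_1. Of the four lids, three rest firmly on their well rims and do not give. One, not known which, lies level too, but on the stopper under its middle (24 mm along x, 60 mm along y), stuck 5.5 mm short of home in a tight sleeve.
- lid_3: Same as lid_1. What the unseated lid does, whichever it is: pressed with 2 to 6 N at 50 mm from its middle along its x, it tips by about 0.1 rad, and falls back level when let go.
- lid_4: Same as lid_1. To seat the unseated lid, whichever it is: pushed down within 10 mm of its middle with 10 to 15 N, it goes straight down 5.5 mm with its stopper, stops on the rim and stays there.
- deck: low steel deck, 190 mm (x) by 550 mm (y), top 30 mm above the table, carrying four steel wells in a row along its y, two on each side of a gap in the middle; centres about 98 and 213 mm either side of its own. The lids lie parallel to it, tops 108 to 120 mm above the table. Origin at table height below its centre. Fixed
- shaker: loose domed aluminium shaker, 44 mm across, 74 mm tall, standing on the deck in the gap between the wells; origin at its foot. A bystander, to be left alone
- jar: loose closed jar, 64 mm across, 90 mm tall, on the table beyond the deck; origin at its foot. A bystander, to be left alone
- cup: loose steel cup, 72 mm across, 70 mm tall, on the table beyond the deck; origin at its foot. A bystander, to be left alone
- spoon: loose serving spoon lying on the table on the robot's side of the deck; origin under it. A bystander, to be left alone
- bottle: loose small bottle, 56 mm across, 120 mm tall, on the table left of the deck; origin at its foot. A bystander, to be left alone
- mould: loose steel ring mould, 90 mm across, 35 mm tall, on the table right of the deck; origin at its foot. A bystander, to be left alone
- weight: loose brass weight with a knob, 56 mm across, 58 mm tall, on the table beyond the deck; origin at its foot. A bystander, to be left alone
Mind the look-alikes: they are no part of the job. Leave any turquoise look-alike of the lid_3 alone.

How it is judged:
On the way:
1. a lid has been found to rock: pressed by the fingers, it stands tilted by more than 0.04 rad (over 2 degrees) (((angle between lid_1's own z axis and vertical above 0.04 rad and contact force between the fingers and lid_1 above 0.3 N) or (angle between lid_2's own z axis and vertical above 0.04 rad and contact force between the fingers and lid_2 above 0.3 N) or (angle between lid_3's own z axis and vertical above 0.04 rad and contact force between the fingers and lid_3 above 0.3 N) or (angle between lid_4's own z axis and vertical above 0.04 rad and contact force between the fingers and lid_4 above 0.3 N))), for 0.1 s.
At the end, for the whole second after the job is handed in: All four lids are level (within 0.02 rad); the lid that rocked has gone down its 5.5 mm (its centre is 4.7 to 10 mm from where it began), and the fingers are still pressing on that lid with more than 1 N (angle between each of lid_1, lid_2, lid_3, lid_4's own z axis and vertical below 0.02 rad and ((distance of lid_1 from where it was at the start of the episode between 0.0047 and 0.01 m and contact force between the fingers and lid_1 above 1 N) or (distance of lid_2 from where it was at the start of the episode between 0.0047 and 0.01 m and contact force between the fingers and lid_2 above 1 N) or (distance of lid_3 from where it was at the start of the episode between 0.0047 and 0.01 m and contact force between the fingers and lid_3 above 1 N) or (distance of lid_4 from where it was at the start of the episode between 0.0047 and 0.01 m and contact force between the fingers and lid_4 above 1 N))); the arm keeps its last pose, push and grip.
It fails at once if a lid is lifted, slid or carried: its centre goes more than 12 mm from where it began, or it tips beyond 0.25 rad (distance of any of lid_1, lid_2, lid_3, lid_4 from where it was at the start of the episode above 0.012 m or angle between any of lid_1, lid_2, lid_3, lid_4's own z axis and vertical above 0.25 rad).
It fails at once if another thing on the table is shifted by more than 30 mm or knocked over (distance of any of shaker, jar, cup, spoon, bottle, mould, weight from where it was at the start of the episode above 0.03 m or angle between any of shaker, jar, cup, bottle, mould, weight's own z axis and vertical above 0.5 rad).
It also fails if it takes over 51 s, if anything falls off the work surface, if the arm or the gripper's body presses on something with over 40 N, if the wrist force passes 120 N, or if a joint passes its speed limit or range.

## Working session

There is one attempt and no reset: what is moved stays moved. The work goes in short steps, Python scripts to look and compute and a shell command to move; the robot and the scene stay as the last step left them, time stands still between calls to the robot, and variables do not carry over. Pictures are saved under pics/ and viewed, about 8 in all and at most 12, crops included, and the job is handed in when it is done.

```bash
mkdir -p pics; python3 - <<'E'
from cell import *
import cv2,numpy as np
s=sense();print(s['t'],s['eef_pos'],s['orientation'],s['ft_force'],s['opening'])
for n in('top','side'):
    im=get_image(n);cv2.imwrite(f'pics/{n}1.png',im['color']);print(n,im['camera_matrix'],im['cam_to_world'])
    np.savez(f'pics/{n}1.npz',**im)
E
```

```text
0.0 [0.22327308 0.66305163 0.23830625] [[-9.47700591e-01  3.19160547e-01 -3.67729234e-04]
 [ 3.19160757e-01  9.47700079e-01 -9.85975687e-04]
 [ 3.38124837e-05 -1.05177448e-03 -9.99999446e-01]] [-0.0702968  -0.11639484  0.88845156] 0.09120610148902274
top [[435.16144945   0.         312.19691841]
 [  0.         435.16144945 235.1249955 ]
 [  0.           0.           1.        ]] [[-0.02774461 -0.98893119  0.14575779  0.40758946]
 [-0.99938091  0.02428588 -0.02545576  0.0806316 ]
 [ 0.02163414 -0.14637381 -0.98899276  1.05321455]
 [ 0.          0.          0.          1.        ]]
side [[516.65379888   0.         324.75145989]
 [  0.         516.65379888 243.78449628]
 [  0.           0.           1.        ]] [[ 0.92679599 -0.2117371   0.310188    0.19682278]
 [-0.37550615 -0.50778829  0.77533617 -0.82024099]
 [-0.0066576  -0.83505596 -0.55012474  0.73642662]
 [ 0.          0.          0.          1.        ]]
```

View pics/top1.png

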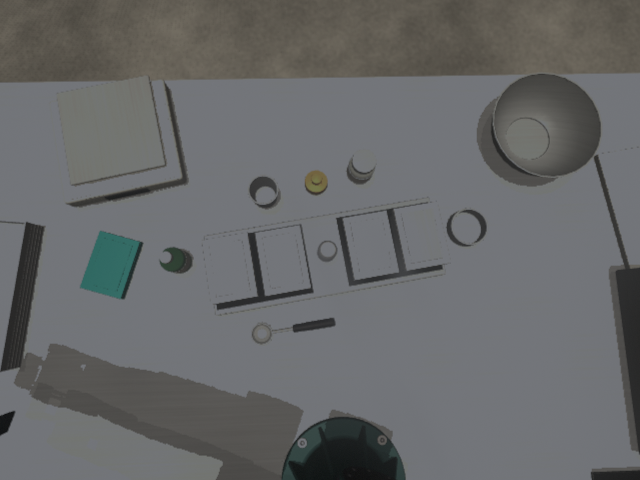

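View pics/side1.png

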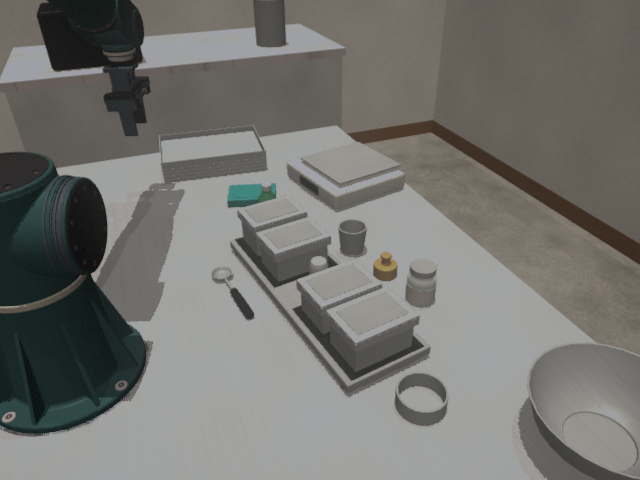

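The top view shows the four grey lids in a row at about (230,268), (281,260), (371,246) and (421,236), with the shaker at (327,250) in the gap. The turquoise look-alike at (112,265) lies on the table, not on the deck, so I leave it alone. The side view shows the same four lids. Next I'll enlarge the row with more contrast.

```bash
cat > h.py <<'E'
import numpy as np
def ray(d,u,v,z):
    K,T=d['camera_matrix'],d['cam_to_world']
    r=T[:3,:3]@np.linalg.solve(K,[u,v,1]);o=T[:3,3]
    return o+r*(z-o[2])/r[2]
E
python3 - <<'E'
import cv2,numpy as np
im=cv2.imread('pics/top1.png')[190:320,190:460]
g=cv2.cvtColor(im,cv2.COLOR_BGR2GRAY)
g=cv2.createCLAHE(4,(4,4)).apply(cv2.resize(g,None,fx=2.9,fy=2.9,interpolation=cv2.INTER_CUBIC))
cv2.imwrite('pics/crop1.png',g)
E
```

```text
(no output)
```

View pics/crop1.png

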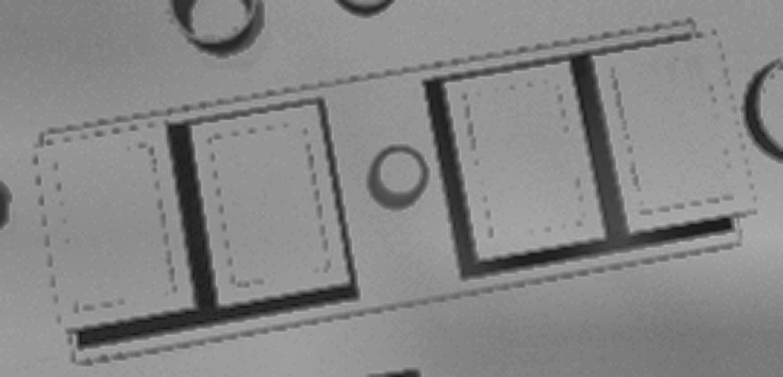

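```bash
python3 - <<'E'
import numpy as np
from h import ray
d=np.load('pics/top1.npz')
C={'A':[(38,140),(168,123),(198,312),(65,330)],'B':[(188,122),(322,100),(357,290),(215,308)],'C':[(442,80),(572,58),(605,240),(472,264)],'D':[(592,55),(717,33),(750,212),(625,234)]}
cs=[]
for k,p in C.items():
    w=np.array([ray(d,190+u/2.9,190+v/2.9,.114)[:2] for u,v in p]);c=w.mean(0);cs.append(c)
    print(k,c.round(4),'len',np.linalg.norm(w[0]-w[3]).round(4),np.linalg.norm(w[1]-w[2]).round(4),'wid',np.linalg.norm(w[0]-w[1]).round(4),np.linalg.norm(w[3]-w[2]).round(4))
cs=np.array(cs);v=cs[0]-cs[3];print('yaw deg',np.degrees(np.arctan2(-v[0],v[1])),'gaps',np.linalg.norm(np.diff(cs,axis=0),axis=1),'range',np.linalg.norm(cs,axis=1))
print('mid',cs.mean(0), 'shaker',ray(d,327,248,.104)[:2])
a=np.arctan2(-v[0],v[1]);x=np.array([np.cos(a),np.sin(a)])
print('xaxis',x); print('ends near',cs-.05*x)
E
```

```text
A [0.4796 0.2342] len 0.1425 0.1427 wid 0.0975 0.0977
B [0.4925 0.1205] len 0.1402 0.1447 wid 0.102 0.1053
C [ 0.5211 -0.0696] len 0.1404 0.14 wid 0.1009 0.1013
D [ 0.5388 -0.183 ] len 0.1379 0.1386 wid 0.0983 0.0962
yaw deg 8.074202474070267 gaps [0.11444146 0.19219939 0.11480734] range [0.53376841 0.50702054 0.52574718 0.56906791]
mid [0.50802666 0.02551572] shaker [0.51809482 0.02446447]
xaxis [0.990087   0.14045546]
ends near [[ 0.43014513  0.22716751]
 [ 0.44299559  0.11344982]
 [ 0.47161772 -0.07660643]
 [ 0.48933079 -0.19003911]]
```

Sizes and spacing match the description: 140 × 100 mm lids, gaps of 115/192/115 mm, deck yaw 8°. Next I shut the fingers, turn the jaw axis along the lids' x and go to the far end of lid A.

```bash
python3 -m crank '[{"travel":[2.2,-3,0],"twist":[0,0,-6.34],"fingers":1},{"travel":[2.2,-3,0],"twist":[0,0,-6.34],"fingers":1},{"travel":[2.2,-3,0],"twist":[0,0,-6.34],"fingers":1},{"travel":[2.2,-3,0],"twist":[0,0,-6.34],"fingers":1},{"travel":[2.2,-3,0],"twist":[0,0,-6.34],"fingers":1},{"travel":[2.2,-3,0],"twist":[0,0,-6.34],"fingers":1},{"travel":[2.2,-3,0],"twist":[0,0,-6.34],"fingers":1},{"travel":[2.2,-3,0],"twist":[0,0,-6.34],"fingers":1},{"travel":[2.2,-3,0],"twist":[0,0,-6.34],"fingers":1},{"travel":[2.2,-3,0],"twist":[0,0,-6.34],"fingers":1}]' 10; python3 -c "
from cell import *
s=sense();print(s['orientation'].round(3) if hasattr(s['orientation'],'round') else s['orientation'])"
```

```text
t: 0.93
eef_pos: [0.444, 0.3617, 0.2388]
orientation: [[-0.134, 0.991, -0.0], [0.991, 0.134, -0.0], [-0.0, -0.0, -1.0]]
ft_force: [0.3, 0.0, 0.3]
opening: 0.0279
[[-0.134  0.991 -0.   ]
 [ 0.991  0.134 -0.   ]
 [-0.    -0.    -1.   ]]
```

```bash
python3 -m crank '[{"travel":[2.1,-3,0],"twist":[0,0,0],"fingers":1},{"travel":[2.1,-3,0],"twist":[0,0,0],"fingers":1},{"travel":[2.1,-3,0],"twist":[0,0,0],"fingers":1},{"travel":[2.2,-3,0],"twist":[0,0,0],"fingers":1},{"travel":[0,0,-3],"twist":[0,0,0],"fingers":1},{"travel":[0,0,-3],"twist":[0,0,0],"fingers":1},{"travel":[0,0,-2],"twist":[0,0,0],"fingers":1},{"travel":[0,0,-0.5],"twist":[0,0,0],"fingers":1},{"travel":[0,0,0],"twist":[0,0,0],"fingers":1},{"travel":[0,0,0],"twist":[0,0,0],"fingers":1}]'
python3 - <<'E'
from cell import *
import cv2
d=get_image('wrist');cv2.imwrite('pics/w1.png',d['color']);s=get_image('side')['color']
cv2.imwrite('pics/s2.png',cv2.resize(s[150:400,200:460],None,fx=2.3,fy=2.3))
E
```

```text
t: 1.77
eef_pos: [0.5287, 0.2437, 0.1547]
orientation: [[-0.139, 0.99, 0.0], [0.99, 0.139, 0.0], [0.0, 0.0, -1.0]]
ft_force: [1.0, -0.4, 0.2]
opening: 0.0003
```

View pics/s2.png

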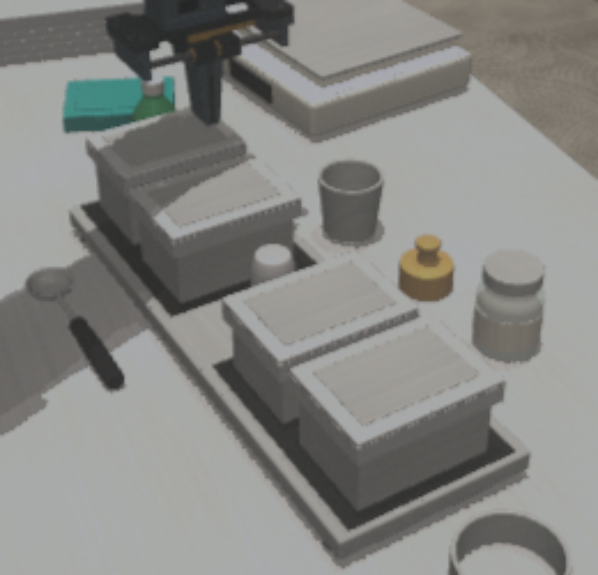

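The fingers are shut and hover over the far end of lid A, with the tip at crop (208,120). Now I lower in small steps and watch the force.

```bash
python3 -m crank '[{"travel":[0,0,-0.5],"twist":[0,0,0],"fingers":1},{"travel":[0,0,-0.3],"twist":[0,0,0],"fingers":1},{"travel":[0,0,0],"twist":[0,0,0],"fingers":1}]'
for i in 1; do python3 -m crank '[{"travel":[0,0,-0.2],"twist":[0,0,0],"fingers":1},{"travel":[0,0,0],"twist":[0,0,0],"fingers":1}]'; done
```

```text
t: 2.12
eef_pos: [0.5282, 0.2434, 0.1457]
orientation: [[-0.139, 0.99, -0.0], [0.99, 0.139, -0.0], [-0.0, -0.0, -1.0]]
ft_force: [-0.4, 0.5, -1.0]
opening: 0.0
t: 2.28
eef_pos: [0.5284, 0.2434, 0.1438]
orientation: [[-0.139, 0.99, 0.0], [0.99, 0.139, 0.0], [0.0, 0.0, -1.0]]
ft_force: [0.8, -0.6, 1.3]
opening: 0.0005
```

```bash

python3 -m crank '[{"travel":[0,0,-0.1],"twist":[0,0,0],"fingers":1},{"travel":[0,0,0],"twist":[0,0,0],"fingers":1}]' | grep -E "eef|ft"
python3 -m crank '[{"travel":[0,0,-0.1],"twist":[0,0,0],"fingers":1},{"travel":[0,0,0],"twist":[0,0,0],"fingers":1}]' | grep -E "eef|ft"
python3 -m crank '[{"travel":[0,0,-0.1],"twist":[0,0,0],"fingers":1},{"travel":[0,0,0],"twist":[0,0,0],"fingers":1}]' | grep -E "eef|ft"
```

```text
eef_pos: [0.5285, 0.2434, 0.1429]
ft_force: [0.1, 0.2, -0.3]
eef_pos: [0.5285, 0.2434, 0.1419]
ft_force: [0.8, -0.6, 1.4]
eef_pos: [0.5286, 0.2435, 0.1413]
ft_force: [-0.9, -0.2, 5.9]
```

```bash

python3 -m crank '[{"travel":[0,0,0],"twist":[0,0,0],"fingers":1}]' | grep -E "eef|ft"
python3 -m crank '[{"travel":[0,0,-0.03],"twist":[0,0,0],"fingers":1},{"travel":[0,0,0],"twist":[0,0,0],"fingers":1}]' | grep -E "eef|ft"
python3 -m crank '[{"travel":[0,0,0],"twist":[0,0,0],"fingers":1}]' | grep -E "t:|eef|ft"
```

```text
eef_pos: [0.5286, 0.2435, 0.1413]
ft_force: [-1.2, -0.7, 7.2]
eef_pos: [0.5286, 0.2435, 0.1412]
ft_force: [-2.3, -0.7, 10.9]
t: 3.12
eef_pos: [0.5286, 0.2435, 0.1412]
ft_force: [-2.3, -1.6, 10.5]
```

Lid A gives nothing at 10.5 N, so it is firm. On to B.

```bash

python3 -m crank '[{"travel":[0,0,2],"twist":[0,0,0],"fingers":1},{"travel":[0.45,-3.87,0],"twist":[0,0,0],"fingers":1},{"travel":[0.45,-3.87,0],"twist":[0,0,0],"fingers":1},{"travel":[0.45,-3.87,0],"twist":[0,0,0],"fingers":1},{"travel":[0,0,-1],"twist":[0,0,0],"fingers":1},{"travel":[0,0,-0.3],"twist":[0,0,0],"fingers":1},{"travel":[0,0,0],"twist":[0,0,0],"fingers":1},{"travel":[0,0,0],"twist":[0,0,0],"fingers":1}]'| grep -E "t:|eef|ft"
python3 -m crank '[{"travel":[0,0,-0.1],"twist":[0,0,0],"fingers":1},{"travel":[0,0,0],"twist":[0,0,0],"fingers":1}]' | grep -E "eef|ft"
python3 -m crank '[{"travel":[0,0,-0.1],"twist":[0,0,0],"fingers":1},{"travel":[0,0,0],"twist":[0,0,0],"fingers":1}]' | grep -E "eef|ft"
```

```text
t: 3.78
eef_pos: [0.5416, 0.1281, 0.1474]
ft_force: [-0.3, -0.7, 0.5]
eef_pos: [0.5418, 0.1282, 0.1467]
ft_force: [0.4, 0.3, 0.3]
eef_pos: [0.5418, 0.1278, 0.1456]
ft_force: [1.0, -0.3, -0.1]
```

```bash

python3 -m crank '[{"travel":[0,0,-0.1],"twist":[0,0,0],"fingers":1},{"travel":[0,0,0],"twist":[0,0,0],"fingers":1}]' | grep -E "eef|ft"
python3 -m crank '[{"travel":[0,0,-0.1],"twist":[0,0,0],"fingers":1},{"travel":[0,0,0],"twist":[0,0,0],"fingers":1}]' | grep -E "eef|ft"
```

```text
eef_pos: [0.5418, 0.1274, 0.1445]
ft_force: [-0.6, -0.3, -0.6]
eef_pos: [0.5418, 0.1273, 0.1435]
ft_force: [-0.2, -0.3, 0.1]
```

```bash

python3 -m crank '[{"travel":[0,0,-0.1],"twist":[0,0,0],"fingers":1},{"travel":[0,0,0],"twist":[0,0,0],"fingers":1}]' | grep -E "eef|ft"
python3 -m crank '[{"travel":[0,0,-0.1],"twist":[0,0,0],"fingers":1},{"travel":[0,0,0],"twist":[0,0,0],"fingers":1}]' | grep -E "eef|ft"
```

```text
eef_pos: [0.5418, 0.1273, 0.1425]
ft_force: [-0.6, 0.1, -1.2]
eef_pos: [0.5418, 0.1273, 0.1415]
ft_force: [0.3, -0.4, 0.3]
```

```bash

python3 -m crank '[{"travel":[0,0,-0.05],"twist":[0,0,0],"fingers":1},{"travel":[0,0,0],"twist":[0,0,0],"fingers":1}]' | grep -E "eef|ft"
python3 -m crank '[{"travel":[0,0,0],"twist":[0,0,0],"fingers":1}]' | grep -E "eef|ft"
```

```text
eef_pos: [0.5419, 0.1273, 0.141]
ft_force: [0.3, 0.1, 0.3]
eef_pos: [0.5419, 0.1273, 0.1411]
ft_force: [0.1, 0.8, 0.0]
```

```bash

python3 -m crank '[{"travel":[0,0,-0.1],"twist":[0,0,0],"fingers":1},{"travel":[0,0,0],"twist":[0,0,0],"fingers":1}]' | grep -E "eef|ft"
python3 -m crank '[{"travel":[0,0,-0.1],"twist":[0,0,0],"fingers":1},{"travel":[0,0,0],"twist":[0,0,0],"fingers":1}]' | grep -E "eef|ft"
```

```text
eef_pos: [0.5418, 0.1273, 0.14]
ft_force: [-0.0, 0.2, -0.3]
eef_pos: [0.5419, 0.1273, 0.1392]
ft_force: [-1.2, -0.7, 3.9]
```

```bash

python3 -m crank '[{"travel":[0,0,-0.1],"twist":[0,0,0],"fingers":1},{"travel":[0,0,0],"twist":[0,0,0],"fingers":1}]' | grep -E "eef|ft"
```

```text
eef_pos: [0.542, 0.1273, 0.1392]
ft_force: [-9.9, -2.1, 21.6]
```

B is firm too (21.6 N without any descent). Next is C, staying above the shaker (top at about 0.104) on the way.

```bash

python3 -m crank '[{"travel":[0,0,2],"twist":[0,0,0],"fingers":1},{"travel":[0.57,-3.8,0],"twist":[0,0,0],"fingers":1},{"travel":[0.57,-3.8,0],"twist":[0,0,0],"fingers":1},{"travel":[0.57,-3.8,0],"twist":[0,0,0],"fingers":1},{"travel":[0.57,-3.8,0],"twist":[0,0,0],"fingers":1},{"travel":[0.57,-3.8,0],"twist":[0,0,0],"fingers":1},{"travel":[0,0,-1],"twist":[0,0,0],"fingers":1},{"travel":[0,0,0],"twist":[0,0,0],"fingers":1},{"travel":[0,0,0],"twist":[0,0,0],"fingers":1}]'| grep -E "t:|eef|ft"
python3 -m crank '[{"travel":[0,0,-0.1],"twist":[0,0,0],"fingers":1},{"travel":[0,0,0],"twist":[0,0,0],"fingers":1}]' | grep -E "eef|ft"
python3 -m crank '[{"travel":[0,0,-0.1],"twist":[0,0,0],"fingers":1},{"travel":[0,0,0],"twist":[0,0,0],"fingers":1}]' | grep -E "eef|ft"
```

```text
t: 6.28
eef_pos: [0.5698, -0.0625, 0.1475]
ft_force: [1.0, -0.2, 0.7]
eef_pos: [0.5703, -0.0616, 0.1472]
ft_force: [-0.6, 0.4, 0.3]
eef_pos: [0.5704, -0.0619, 0.1462]
ft_force: [0.4, -1.2, -0.4]
```

```bash

python3 -m crank '[{"travel":[0,0,-0.1],"twist":[0,0,0],"fingers":1},{"travel":[0,0,0],"twist":[0,0,0],"fingers":1}]' | grep -E "eef|ft"
python3 -m crank '[{"travel":[0,0,-0.1],"twist":[0,0,0],"fingers":1},{"travel":[0,0,0],"twist":[0,0,0],"fingers":1}]' | grep -E "eef|ft"
```

```text
eef_pos: [0.5703, -0.0624, 0.1451]
ft_force: [-0.2, 0.2, 0.1]
eef_pos: [0.5703, -0.0626, 0.144]
ft_force: [-0.2, 0.6, -0.3]
```

```bash

python3 -m crank '[{"travel":[0,0,-0.05],"twist":[0,0,0],"fingers":1},{"travel":[0,0,0],"twist":[0,0,0],"fingers":1}]' | grep -E "eef|ft"
python3 -m crank '[{"travel":[0,0,-0.05],"twist":[0,0,0],"fingers":1},{"travel":[0,0,0],"twist":[0,0,0],"fingers":1}]' | grep -E "eef|ft"
```

```text
eef_pos: [0.5703, -0.0627, 0.1435]
ft_force: [-0.2, 0.5, 0.6]
eef_pos: [0.5704, -0.0627, 0.1431]
ft_force: [0.0, -0.6, -0.3]
```

```bash

python3 -m crank '[{"travel":[0,0,-0.1],"twist":[0,0,0],"fingers":1},{"travel":[0,0,0],"twist":[0,0,0],"fingers":1}]' | grep -E "eef|ft"
python3 -m crank '[{"travel":[0,0,-0.05],"twist":[0,0,0],"fingers":1},{"travel":[0,0,0],"twist":[0,0,0],"fingers":1}]' | grep -E "eef|ft"
```

```text
eef_pos: [0.5703, -0.0627, 0.142]
ft_force: [0.2, 0.3, 0.3]
eef_pos: [0.5704, -0.0627, 0.1416]
ft_force: [0.3, 0.4, -0.7]
```

```bash

python3 -m crank '[{"travel":[0,0,-0.1],"twist":[0,0,0],"fingers":1},{"travel":[0,0,0],"twist":[0,0,0],"fingers":1}]' | grep -E "eef|ft"
python3 -m crank '[{"travel":[0,0,-0.05],"twist":[0,0,0],"fingers":1},{"travel":[0,0,0],"twist":[0,0,0],"fingers":1}]' | grep -E "eef|ft"
```

```text
eef_pos: [0.5703, -0.0627, 0.1405]
ft_force: [0.1, -0.4, 0.7]
eef_pos: [0.5704, -0.0627, 0.1401]
ft_force: [-0.7, -0.7, -1.0]
```

```bash

python3 -m crank '[{"travel":[0,0,-0.05],"twist":[0,0,0],"fingers":1},{"travel":[0,0,0],"twist":[0,0,0],"fingers":1}]' | grep -E "eef|ft"
```

```text
eef_pos: [0.5704, -0.0627, 0.1396]
ft_force: [1.1, 0.3, 0.3]
```

```bash

python3 -m crank '[{"travel":[0,0,-0.1],"twist":[0,0,0],"fingers":1},{"travel":[0,0,0],"twist":[0,0,0],"fingers":1}]' | grep -E "eef|ft"
python3 -m crank '[{"travel":[0,0,-0.05],"twist":[0,0,0],"fingers":1},{"travel":[0,0,0],"twist":[0,0,0],"fingers":1}]' | grep -E "eef|ft"
```

```text
eef_pos: [0.5703, -0.0627, 0.1385]
ft_force: [0.9, 0.1, -0.1]
eef_pos: [0.5704, -0.0627, 0.138]
ft_force: [0.0, 0.7, -0.8]
```

```bash

python3 -m crank '[{"travel":[0,0,-0.1],"twist":[0,0,0],"fingers":1},{"travel":[0,0,0],"twist":[0,0,0],"fingers":1}]' | grep -E "eef|ft"
python3 -m crank '[{"travel":[0,0,-0.05],"twist":[0,0,0],"fingers":1},{"travel":[0,0,0],"twist":[0,0,0],"fingers":1}]' | grep -E "eef|ft"
```

```text
eef_pos: [0.5703, -0.0627, 0.137]
ft_force: [0.5, 0.1, 0.4]
eef_pos: [0.5703, -0.0627, 0.1366]
ft_force: [0.1, -0.5, -0.2]
```

```bash

python3 -m crank '[{"travel":[0,0,-0.05],"twist":[0,0,0],"fingers":1},{"travel":[0,0,0],"twist":[0,0,0],"fingers":1}]' | grep -E "eef|ft"
```

```text
eef_pos: [0.5704, -0.0627, 0.1361]
ft_force: [-0.7, -0.3, 1.0]
```

```bash

python3 -m crank '[{"travel":[0,0,-0.05],"twist":[0,0,0],"fingers":1},{"travel":[0,0,0],"twist":[0,0,0],"fingers":1}]' | grep -E "eef|ft"
python3 -m crank '[{"travel":[0,0,-0.05],"twist":[0,0,0],"fingers":1},{"travel":[0,0,0],"twist":[0,0,0],"fingers":1}]' | grep -E "eef|ft"
```

```text
eef_pos: [0.5704, -0.0627, 0.1355]
ft_force: [0.3, -0.1, 0.0]
eef_pos: [0.5703, -0.0627, 0.135]
ft_force: [0.2, 0.5, -0.5]
```

```bash

python3 -m crank '[{"travel":[0,0,-0.05],"twist":[0,0,0],"fingers":1},{"travel":[0,0,0],"twist":[0,0,0],"fingers":1}]' | grep -E "eef|ft"
python3 -m crank '[{"travel":[0,0,-0.05],"twist":[0,0,0],"fingers":1},{"travel":[0,0,0],"twist":[0,0,0],"fingers":1}]' | grep -E "eef|ft"
```

```text
eef_pos: [0.5703, -0.0627, 0.1345]
ft_force: [-0.5, -0.8, 0.9]
eef_pos: [0.5704, -0.0627, 0.1341]
ft_force: [0.3, 0.4, -0.6]
```

```bash

python3 -m crank '[{"travel":[0,0,-0.05],"twist":[0,0,0],"fingers":1},{"travel":[0,0,0],"twist":[0,0,0],"fingers":1}]' | grep -E "t:|eef|ft"
```

```text
t: 9.78
eef_pos: [0.5704, -0.0627, 0.1337]
ft_force: [-1.0, -0.2, 2.9]
```

```bash

python3 -m crank '[{"travel":[0,0,0],"twist":[0,0,0],"fingers":1}]' | grep -E "eef|ft"
python3 -m crank '[{"travel":[0,0,-0.03],"twist":[0,0,0],"fingers":1},{"travel":[0,0,0],"twist":[0,0,0],"fingers":1}]' | grep -E "eef|ft"
python3 -m crank '[{"travel":[0,0,0],"twist":[0,0,0],"fingers":1}]' | grep -E "eef|ft"
```

```text
eef_pos: [0.5704, -0.0627, 0.1337]
ft_force: [-1.5, -0.1, 3.2]
eef_pos: [0.5704, -0.0627, 0.1337]
ft_force: [-4.1, 0.4, 8.1]
eef_pos: [0.5705, -0.0627, 0.1337]
ft_force: [-3.8, 0.3, 8.5]
```

C is firm as well (8.5 N, no descent). By elimination it should be D, which I'll now confirm by touch.

```bash

python3 -m crank '[{"travel":[0,0,2.2],"twist":[0,0,0],"fingers":1},{"travel":[0.59,-3.78,0],"twist":[0,0,0],"fingers":1},{"travel":[0.59,-3.78,0],"twist":[0,0,0],"fingers":1},{"travel":[0.59,-3.78,0],"twist":[0,0,0],"fingers":1},{"travel":[0,0,-0.7],"twist":[0,0,0],"fingers":1},{"travel":[0,0,0],"twist":[0,0,0],"fingers":1},{"travel":[0,0,0],"twist":[0,0,0],"fingers":1}]'| grep -E "t:|eef|ft"
python3 -m crank '[{"travel":[0,0,-0.05],"twist":[0,0,0],"fingers":1},{"travel":[0,0,0],"twist":[0,0,0],"fingers":1}]' | grep -E "eef|ft"
python3 -m crank '[{"travel":[0,0,-0.05],"twist":[0,0,0],"fingers":1},{"travel":[0,0,0],"twist":[0,0,0],"fingers":1}]' | grep -E "eef|ft"
```

```text
t: 10.7
eef_pos: [0.5876, -0.1759, 0.1478]
ft_force: [0.8, -0.3, 0.3]
eef_pos: [0.588, -0.1751, 0.1479]
ft_force: [-0.5, 0.3, 0.6]
eef_pos: [0.5881, -0.1755, 0.1475]
ft_force: [-0.5, -0.3, 0.2]
```

```bash

python3 -m crank '[{"travel":[0,0,-0.05],"twist":[0,0,0],"fingers":1},{"travel":[0,0,0],"twist":[0,0,0],"fingers":1}]' | grep -E "eef|ft"
python3 -m crank '[{"travel":[0,0,-0.05],"twist":[0,0,0],"fingers":1},{"travel":[0,0,0],"twist":[0,0,0],"fingers":1}]' | grep -E "eef|ft"
```

```text
eef_pos: [0.5881, -0.1758, 0.1468]
ft_force: [0.7, -0.3, 0.0]
eef_pos: [0.5881, -0.176, 0.1463]
ft_force: [0.2, -0.3, 0.3]
```

```bash

python3 -m crank '[{"travel":[0,0,-0.05],"twist":[0,0,0],"fingers":1},{"travel":[0,0,0],"twist":[0,0,0],"fingers":1}]' | grep -E "eef|ft"
python3 -m crank '[{"travel":[0,0,-0.05],"twist":[0,0,0],"fingers":1},{"travel":[0,0,0],"twist":[0,0,0],"fingers":1}]' | grep -E "eef|ft"
```

```text
eef_pos: [0.5881, -0.1761, 0.1458]
ft_force: [-1.1, 0.3, 0.5]
eef_pos: [0.5881, -0.1761, 0.1452]
ft_force: [-0.8, -0.1, -0.3]
```

```bash

python3 -m crank '[{"travel":[0,0,-0.05],"twist":[0,0,0],"fingers":1},{"travel":[0,0,0],"twist":[0,0,0],"fingers":1}]' | grep -E "eef|ft"
python3 -m crank '[{"travel":[0,0,-0.05],"twist":[0,0,0],"fingers":1},{"travel":[0,0,0],"twist":[0,0,0],"fingers":1}]' | grep -E "t:|eef|ft"
```

```text
eef_pos: [0.5881, -0.1761, 0.1448]
ft_force: [0.2, -0.1, 0.6]
t: 12.03
eef_pos: [0.5881, -0.1761, 0.1442]
ft_force: [0.1, 1.1, 0.3]
```

```bash

python3 -m crank '[{"travel":[0,0,-0.05],"twist":[0,0,0],"fingers":1},{"travel":[0,0,0],"twist":[0,0,0],"fingers":1}]' | grep -E "eef|ft"
python3 -m crank '[{"travel":[0,0,-0.05],"twist":[0,0,0],"fingers":1},{"travel":[0,0,0],"twist":[0,0,0],"fingers":1}]' | grep -E "eef|ft"
```

```text
eef_pos: [0.588, -0.1761, 0.1437]
ft_force: [-0.5, -0.6, 0.8]
eef_pos: [0.5881, -0.1761, 0.1432]
ft_force: [0.3, -0.1, 0.8]
```

```bash

python3 -m crank '[{"travel":[0,0,-0.05],"twist":[0,0,0],"fingers":1},{"travel":[0,0,0],"twist":[0,0,0],"fingers":1}]' | grep -E "eef|ft"
python3 -m crank '[{"travel":[0,0,-0.05],"twist":[0,0,0],"fingers":1},{"travel":[0,0,0],"twist":[0,0,0],"fingers":1}]' | grep -E "eef|ft"
```

```text
eef_pos: [0.5881, -0.1761, 0.1428]
ft_force: [0.3, -0.7, -0.1]
eef_pos: [0.588, -0.1761, 0.1423]
ft_force: [0.0, 0.3, 0.6]
```

```bash

python3 -m crank '[{"travel":[0,0,-0.05],"twist":[0,0,0],"fingers":1},{"travel":[0,0,0],"twist":[0,0,0],"fingers":1}]' | grep -E "eef|ft"
python3 -m crank '[{"travel":[0,0,-0.05],"twist":[0,0,0],"fingers":1},{"travel":[0,0,0],"twist":[0,0,0],"fingers":1}]' | grep -E "eef|ft"
```

```text
eef_pos: [0.5881, -0.1761, 0.1418]
ft_force: [0.0, -0.1, 0.1]
eef_pos: [0.5881, -0.1761, 0.1413]
ft_force: [1.5, 0.0, 0.9]
```

```bash

python3 -m crank '[{"travel":[0,0,-0.05],"twist":[0,0,0],"fingers":1},{"travel":[0,0,0],"twist":[0,0,0],"fingers":1}]' | grep -E "eef|ft"
python3 -m crank '[{"travel":[0,0,-0.05],"twist":[0,0,0],"fingers":1},{"travel":[0,0,0],"twist":[0,0,0],"fingers":1}]' | grep -E "t:|eef|ft"
```

```text
eef_pos: [0.5881, -0.1761, 0.1408]
ft_force: [0.3, 0.2, 0.6]
t: 13.37
eef_pos: [0.588, -0.1761, 0.1403]
ft_force: [0.4, -0.6, -0.0]
```

```bash

python3 -m crank '[{"travel":[0,0,-0.05],"twist":[0,0,0],"fingers":1},{"travel":[0,0,0],"twist":[0,0,0],"fingers":1}]' | grep -E "eef|ft"
python3 -m crank '[{"travel":[0,0,-0.05],"twist":[0,0,0],"fingers":1},{"travel":[0,0,0],"twist":[0,0,0],"fingers":1}]' | grep -E "eef|ft"
```

```text
eef_pos: [0.5881, -0.1761, 0.1398]
ft_force: [-0.0, -0.2, -0.7]
eef_pos: [0.5881, -0.1761, 0.1393]
ft_force: [-0.8, 0.1, -1.0]
```

```bash

python3 -m crank '[{"travel":[0,0,-0.05],"twist":[0,0,0],"fingers":1},{"travel":[0,0,0],"twist":[0,0,0],"fingers":1}]' | grep -E "eef|ft"
python3 -m crank '[{"travel":[0,0,-0.05],"twist":[0,0,0],"fingers":1},{"travel":[0,0,0],"twist":[0,0,0],"fingers":1}]' | grep -E "eef|ft"
```

```text
eef_pos: [0.5881, -0.1761, 0.1388]
ft_force: [-0.0, -0.1, 0.9]
eef_pos: [0.5881, -0.1761, 0.1382]
ft_force: [1.2, 0.6, 0.3]
```

```bash

python3 -m crank '[{"travel":[0,0,-0.05],"twist":[0,0,0],"fingers":1},{"travel":[0,0,0],"twist":[0,0,0],"fingers":1}]' | grep -E "eef|ft"
python3 -m crank '[{"travel":[0,0,-0.05],"twist":[0,0,0],"fingers":1},{"travel":[0,0,0],"twist":[0,0,0],"fingers":1}]' | grep -E "t:|eef|ft"
```

```text
eef_pos: [0.5881, -0.1761, 0.1377]
ft_force: [0.2, 0.6, -0.8]
t: 14.37
eef_pos: [0.5881, -0.1761, 0.1375]
ft_force: [-1.5, 0.4, 3.3]
```

```bash

python3 -m crank '[{"travel":[0,0,0],"twist":[0,0,0],"fingers":1}]' | grep -E "eef|ft"
python3 -m crank '[{"travel":[0,0,-0.02],"twist":[0,0,0],"fingers":1},{"travel":[0,0,0],"twist":[0,0,0],"fingers":1}]' | grep -E "eef|ft"
python3 - <<'E'
from cell import *
import cv2,numpy as np
s=get_image('side')['color'];o=cv2.imread('pics/side1.png')
f=lambda a:cv2.resize(a[250:380,300:440],None,fx=2.8,fy=4.4,interpolation=cv2.INTER_CUBIC)
cv2.imwrite('pics/s3.png',cv2.convertScaleAbs(np.hstack([f(o),f(s)]),alpha=1.3))
E
```

```text
eef_pos: [0.5881, -0.1761, 0.1375]
ft_force: [-1.1, 0.8, 3.6]
eef_pos: [0.5882, -0.1761, 0.1375]
ft_force: [-2.5, 1.3, 7.7]
```

View pics/s3.png

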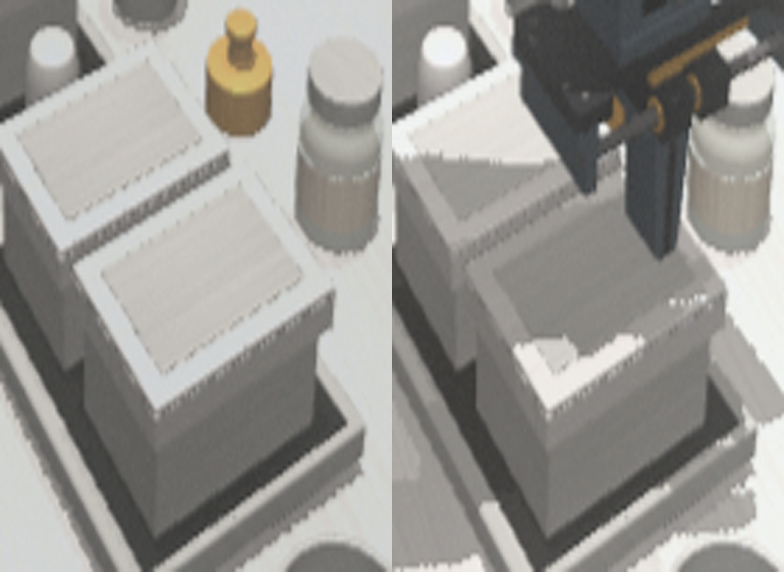

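The forces rose at D with no drop beforehand, and the image shows D level: its corners at (155,415) and (333,290) are unchanged. So D is firm at this end, and one lid must have tipped within the force noise. A is the candidate, because its pre-contact readings averaged about 0.8 N. I'll retest A with images taken before and during the press.

```bash

python3 -m crank '[{"travel":[0,0,2.2],"twist":[0,0,0],"fingers":1},{"travel":[-0.54,3.81,0],"twist":[0,0,0],"fingers":1},{"travel":[-0.54,3.81,0],"twist":[0,0,0],"fingers":1},{"travel":[-0.54,3.81,0],"twist":[0,0,0],"fingers":1},{"travel":[-0.54,3.81,0],"twist":[0,0,0],"fingers":1},{"travel":[-0.54,3.81,0],"twist":[0,0,0],"fingers":1},{"travel":[-0.54,3.81,0],"twist":[0,0,0],"fingers":1},{"travel":[-0.54,3.81,0],"twist":[0,0,0],"fingers":1},{"travel":[-0.54,3.81,0],"twist":[0,0,0],"fingers":1},{"travel":[-0.54,3.81,0],"twist":[0,0,0],"fingers":1}]'| grep -E "t:|eef"
python3 -m crank '[{"travel":[-0.54,3.81,0],"twist":[0,0,0],"fingers":1},{"travel":[-0.54,3.81,0],"twist":[0,0,0],"fingers":1},{"travel":[0,0,-1],"twist":[0,0,0],"fingers":1},{"travel":[0,0,0],"twist":[0,0,0],"fingers":1},{"travel":[0,0,0],"twist":[0,0,0],"fingers":1}]'| grep -E "t:|eef|ft"
python3 -c "
from cell import *;import cv2
cv2.imwrite('pics/sA0.png',get_image('side')['color'])"
```

```text
t: 15.5
eef_pos: [0.5389, 0.1686, 0.1592]
t: 15.92
eef_pos: [0.5282, 0.2426, 0.1486]
ft_force: [0.7, 1.0, 0.1]
```

```bash

python3 -m crank '[{"travel":[0,0,-0.3],"twist":[0,0,0],"fingers":1},{"travel":[0,0,-0.2],"twist":[0,0,0],"fingers":1},{"travel":[0,0,-0.15],"twist":[0,0,0],"fingers":1},{"travel":[0,0,0],"twist":[0,0,0],"fingers":1}]'| grep -E "t:|eef|ft"
python3 -m crank '[{"travel":[0,0,-0.06],"twist":[0,0,0],"fingers":1},{"travel":[0,0,0],"twist":[0,0,0],"fingers":1}]'| grep -E "t:|eef|ft"
python3 - <<'E'
from cell import *;import cv2,numpy as np
s=get_image('side')['color'];cv2.imwrite('pics/sA1.png',s);o=cv2.imread('pics/sA0.png');i=cv2.imread('pics/side1.png')
f=lambda a:cv2.resize(a[185:265,225:315],None,fx=2.9,fy=6,interpolation=cv2.INTER_CUBIC)
cv2.imwrite('pics/sAc.png',cv2.convertScaleAbs(np.hstack([f(i),f(o),f(s)]),alpha=1.3))
E
```

```text
t: 16.3
eef_pos: [0.5289, 0.2424, 0.1425]
ft_force: [0.6, -1.6, 0.9]
t: 16.47
eef_pos: [0.5288, 0.2428, 0.142]
ft_force: [0.3, -0.5, 1.9]
```

View pics/sAc.png

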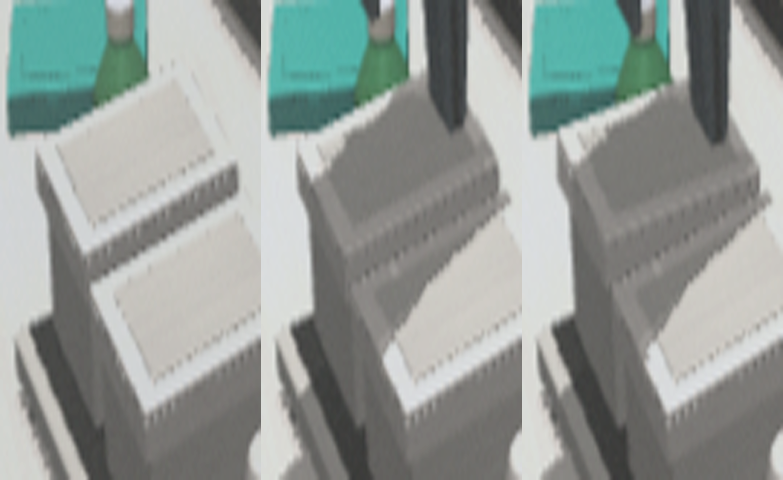

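A rocks: its near corner rose from row 147 to about 130 and its far right corner dropped from row 158 to 170. I'll press once more at about 4 N to be sure of the tilt, then lift off and go over its middle.

```bash

python3 -m crank '[{"travel":[0,0,-0.08],"twist":[0,0,0],"fingers":1},{"travel":[0,0,0],"twist":[0,0,0],"fingers":1},{"travel":[0,0,0],"twist":[0,0,0],"fingers":1}]'| grep -E "t:|eef|ft"
python3 -m crank '[{"travel":[0,0,0.9],"twist":[0,0,0],"fingers":1},{"travel":[0,0,1],"twist":[0,0,0],"fingers":1},{"travel":[-2.46,-0.43,0],"twist":[0,0,0],"fingers":1},{"travel":[-2.46,-0.43,0],"twist":[0,0,0],"fingers":1},{"travel":[0,0,0],"twist":[0,0,0],"fingers":1},{"travel":[0,0,-1],"twist":[0,0,0],"fingers":1},{"travel":[0,0,-0.2],"twist":[0,0,0],"fingers":1},{"travel":[0,0,0],"twist":[0,0,0],"fingers":1},{"travel":[0,0,0],"twist":[0,0,0],"fingers":1}]'| grep -E "t:|eef|ft"
python3 - <<'E'
from cell import *;import cv2,numpy as np
s=get_image('side')['color'];t=get_image('top')['color']
a=cv2.resize(s[185:265,225:315],None,fx=4,fy=6,interpolation=cv2.INTER_CUBIC);b=cv2.resize(t[220:320,190:270],(384,480),interpolation=cv2.INTER_CUBIC)
cv2.imwrite('pics/c5.png',cv2.convertScaleAbs(np.hstack([a,b]),alpha=1.4))
E
```

```text
t: 16.77
eef_pos: [0.5288, 0.2431, 0.1414]
ft_force: [0.6, -2.4, 2.1]
t: 17.52
eef_pos: [0.48, 0.2345, 0.1481]
ft_force: [-0.2, 0.1, -0.6]
```

View pics/c5.png

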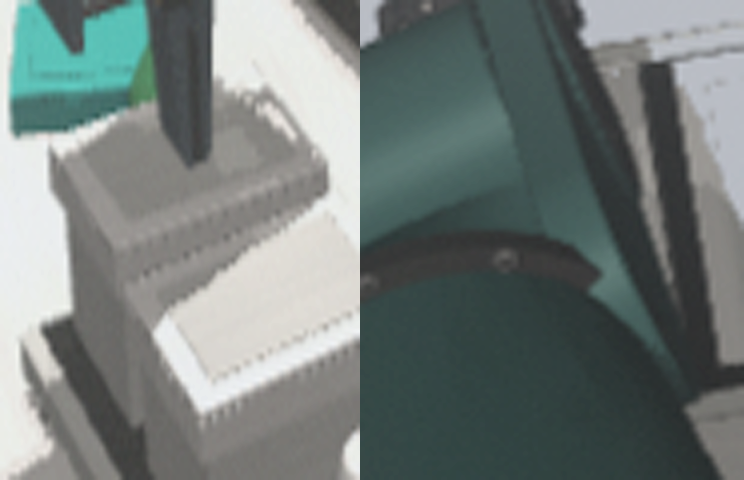

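Lid A has dropped back level and the fingertips are over its middle: tip at (195,160), centre of the lid outline at about (190,162). Now I push it down.

```bash

python3 -m crank '[{"travel":[0,0,-0.2],"twist":[0,0,0],"fingers":1},{"travel":[0,0,-0.1],"twist":[0,0,0],"fingers":1},{"travel":[0,0,0],"twist":[0,0,0],"fingers":1}]'| grep -E "t:|eef|ft"
python3 -m crank '[{"travel":[0,0,-0.1],"twist":[0,0,0],"fingers":1},{"travel":[0,0,0],"twist":[0,0,0],"fingers":1}]'| grep -E "t:|eef|ft"
python3 -m crank '[{"travel":[0,0,-0.05],"twist":[0,0,0],"fingers":1},{"travel":[0,0,0],"twist":[0,0,0],"fingers":1}]'| grep -E "t:|eef|ft"
python3 -m crank '[{"travel":[0,0,-0.05],"twist":[0,0,0],"fingers":1},{"travel":[0,0,0],"twist":[0,0,0],"fingers":1}]'| grep -E "t:|eef|ft"
```

```text
t: 17.87
eef_pos: [0.4795, 0.2344, 0.145]
ft_force: [0.5, 0.1, -0.3]
t: 18.03
eef_pos: [0.4795, 0.2344, 0.1443]
ft_force: [-0.3, -0.3, 0.8]
t: 18.2
eef_pos: [0.4796, 0.2344, 0.144]
ft_force: [-2.6, -0.2, 5.3]
t: 18.37
eef_pos: [0.4796, 0.2344, 0.1436]
ft_force: [-2.6, -1.8, 6.7]
```

```bash

python3 -m crank '[{"travel":[0,0,-0.1],"twist":[0,0,0],"fingers":1},{"travel":[0,0,0],"twist":[0,0,0],"fingers":1}]'| grep -E "t:|eef|ft"
python3 -m crank '[{"travel":[0,0,-0.1],"twist":[0,0,0],"fingers":1},{"travel":[0,0,0],"twist":[0,0,0],"fingers":1}]'| grep -E "t:|eef|ft"
python3 -m crank '[{"travel":[0,0,-0.1],"twist":[0,0,0],"fingers":1},{"travel":[0,0,0],"twist":[0,0,0],"fingers":1}]'| grep -E "t:|eef|ft"
```

```text
t: 18.53
eef_pos: [0.4796, 0.2344, 0.1426]
ft_force: [-2.0, -1.3, 7.6]
t: 18.7
eef_pos: [0.4796, 0.2344, 0.1415]
ft_force: [-2.7, -1.1, 7.2]
t: 18.87
eef_pos: [0.4796, 0.2344, 0.1406]
ft_force: [-2.0, -1.8, 7.1]
```

```bash

python3 -m crank '[{"travel":[0,0,-0.1],"twist":[0,0,0],"fingers":1},{"travel":[0,0,0],"twist":[0,0,0],"fingers":1}]'| grep -E "t:|eef|ft"
python3 -m crank '[{"travel":[0,0,-0.07],"twist":[0,0,0],"fingers":1},{"travel":[0,0,0],"twist":[0,0,0],"fingers":1}]'| grep -E "t:|eef|ft"
python3 -m crank '[{"travel":[0,0,-0.05],"twist":[0,0,0],"fingers":1},{"travel":[0,0,0],"twist":[0,0,0],"fingers":1}]'| grep -E "t:|eef|ft"
```

```text
t: 19.03
eef_pos: [0.4796, 0.2344, 0.1396]
ft_force: [-3.4, -1.3, 6.5]
t: 19.2
eef_pos: [0.4796, 0.2345, 0.1391]
ft_force: [-5.0, -2.5, 12.4]
t: 19.37
eef_pos: [0.4796, 0.2345, 0.1391]
ft_force: [-8.0, -4.3, 22.0]
```

The lid stopped hard at 0.1391, with the force jumping from 6.5 to 22 N after about 5.3 mm of travel. I'll ease off a little to roughly 14 N and take a look.

```bash

python3 -m crank '[{"travel":[0,0,0.03],"twist":[0,0,0],"fingers":1},{"travel":[0,0,0],"twist":[0,0,0],"fingers":1},{"travel":[0,0,0],"twist":[0,0,0],"fingers":1}]'| grep -E "t:|eef|ft"
python3 -m crank '[{"travel":[0,0,0],"twist":[0,0,0],"fingers":1},{"travel":[0,0,0],"twist":[0,0,0],"fingers":1}]'| grep -E "t:|eef|ft"
python3 - <<'E'
from cell import *;import cv2,numpy as np
s=get_image('side')['color'];i=cv2.imread('pics/side1.png')
a=lambda s:cv2.resize(s[185:265,225:315],None,fx=4,fy=6,interpolation=cv2.INTER_CUBIC)
cv2.imwrite('pics/c6.png',cv2.convertScaleAbs(np.hstack([a(i),a(s)]),alpha=1.4))
E
```

```text
t: 19.62
eef_pos: [0.4796, 0.2345, 0.1391]
ft_force: [-4.9, -2.6, 16.6]
t: 19.78
eef_pos: [0.4796, 0.2345, 0.1391]
ft_force: [-6.0, -1.9, 16.2]
```

View pics/c6.png

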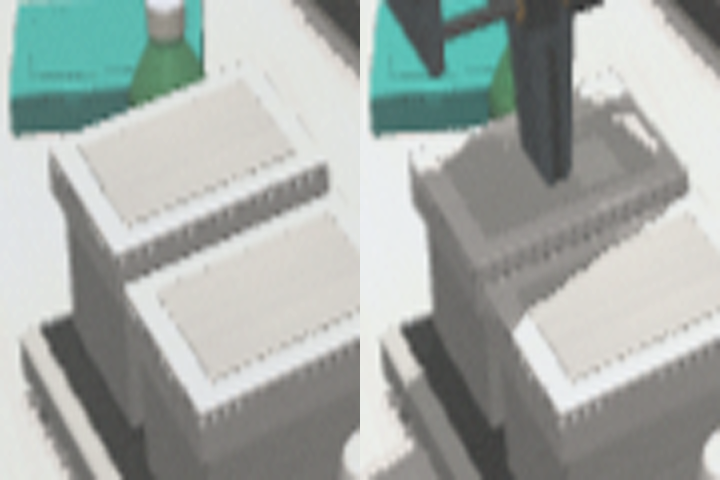

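```bash
python3 -c "
from cell import *
print(job_done());s=sense();print(s['t'],s['eef_pos'],s['ft_force'])"
```

```text
the job is handed in; nothing more can be done
None
the job is handed in; nothing more can be done
```

The lid that rocked is the leftmost one from the robot, at about (0.480, 0.234). I pushed it home and handed the job in at about 20 s with the fingertips still pressing on its middle.

- **Finding it:** My first pass missed it and called all four lids firm. The tipping force was within the roughly ±1 N noise of the force reading, so the leftmost lid went unnoticed. I went back and pressed it again. In side images from before and during that press, its near end rose and its far end dropped, and it fell back level on release. The other three showed no tipping: their forces rose sharply at contact. I checked only the rightmost of those by image.
- **Seating it:** It slid down in its middle at about 7 N and stopped hard after about 5.3 mm by the arm's reading (5.5 expected). The force reached 22 N at the stop, more than the 10 to 15 N given, so I eased back.
- **Last checks:** The finger height was steady at 0.1391 m with about 16 N of push. The side image shows the lid lower and looking level. The left corner seemed to drop less than the other two visible ones, but it is hard to read in the shadow.
- **Not checked:** I did not measure the final tilt in degrees. I also took no final picture of the bystanders, though the arm never went near them.

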